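Load the red beads into the curing tray

TASK

The four-well curing tray already holds two blue beads. Take the two red beads off their drying stands and put them into the two empty wells, one in each, so that both lie seated and still; either red bead may go into either empty well.

Things in the scene. Friction and masses are not known exactly. Their poses are not given: they have to be found in the camera images.
- red_a_center (a point): centre of a red resin bead, a rigid ball of 34 mm diameter, about 24 g. It lies loose on a fixed white drying stand: a 26 mm wide round column with four short prongs on top, narrower than the bead so that fingers reach down past it, 45 mm tall, with a 44 mm wide, 5 mm thick foot. The bead's centre is about 59 mm above the table
- red_b_center (a point): centre of the other red bead, alike in size, mass and stand. Beads of the same size in yellow and in green lie on two more such stands; neighbouring stands are at least 110 mm apart, centre to centre
- well_a (a point): centre of an empty square well, level with the top face of the fixed grey tray with white well floors (180 x 180 mm, 18 mm tall; four wells at the corners of an 85 mm square). The well is 47 mm wide, 8 mm deep, with a 25 mm square hole in its floor on which a bead centres itself: a seated bead's centre lies about 3 mm above this point. A bead let go just above the tray drops in
- well_b (a point): centre of the other empty well, alike, level with the tray's top face, diagonally opposite the first, 120 mm from it. The wells on the other diagonal hold blue beads that stick out about 21 mm above the tray's top; fingers that open along either diagonal stay clear of them
There are look-alikes about, which are no part of the job. What is shaped like the part that bears red_a_center but pink is not meant.

How it is judged:
By the outcome, as a careful person would: the job done as asked, in the order asked, and still so for the second after the job is handed in, with the robot touching nothing.
It also fails if it takes over 45 s, if anything falls off the work surface, if the arm or the gripper's body presses on something with over 40 N, if the wrist force passes 120 N, or if a joint passes its speed limit or range.

ROBOT

A 7-joint arm with a two-finger parallel gripper is mounted at the origin on the work surface. World frame = base frame: x ahead of the robot, y to its left, z up, the work surface at z = 0. Lengths are in m, angles in rad, forces in N, time in s.
With the tool pointing down it reaches from about 0.375 to 0.925 m from the base axis. Payload 3.1 kg.
Tool frame: the origin (TCP) lies between the finger pads; the fingertips stand 19 mm ahead of it and the grasp point (between the pads) is the TCP; z points along the fingers, y is the direction in which the jaws open and shut (so a half turn about z gives the same grasp; the last joint's range is limited). The gripper opens to 85 mm and grips with 20 to 120 N. Pads are 22 mm wide; open, the fingers measure 114 mm over their backs; the gripper's body (76 mm by 85 mm) begins 54 mm behind the grasp point. The pads swing forward as they close: fully open they stand 13 mm farther back than shut.
Start: joints at [-1.297, 0.383, 0.044, 1.598, -0.018, 1.161, -0.05], TCP at [0.236, 0.606, 0.219] pointing down, gripper open.
Joint ranges: [-2.61, 2.61], [-0.41, 2.15], [-1.48, 1.57], [0, 2.5], [-1.57, 4.71], [0.05, 1.97], [-2.85, 2.85]. Speed limits (rad/s): [2.79, 2.79, 3.14, 3.14, 3.14, 3.14, 3.14].

INTERFACE

Orientations are given as a unit quaternion [x, y, z, w].
In Python, from bench import move_ptp, movel, move_j, move_gripper, pause, inverse_kinematics, read_camera, camera_params, MotionError, sign_off, look_for, tip_of, read_time_s, read_qpos, read_joint_vel, read_effort, read_eef_pos, read_tcp_rot, read_ft_force, read_ft_torque, read_finger_gap gives the robot as it stands. Calls block until the motion is done:
- move_ptp(position, orientation): joint-space move of the TCP to a pose.
- movel(position, orientation=None, speed=0.15): straight line of the TCP; orientation=None keeps the orientation; speed is the mean speed in m/s.
- move_j(angles): joint-space move.
- move_gripper(opening, effort=None): finger opening in m; effort is the grip in N (None keeps the last); returns when the fingers have stopped.
- pause(seconds).
- inverse_kinematics(position, orientation): joint angles nearest the present ones, or None.
- read_camera(name): name is "side" or "top"; returns the picture (384x512x3 uint8, red, green, blue); there is no depth.
- camera_params(name): a dict with "K" (3x3 intrinsics, pixels), "camera_from_world" (4x4, takes a point from world to camera coordinates). Camera axes: x right, y down, z forward; pixel columns grow to the right and rows downward; lengths in m; the calibration is good to about 2 mm. A picture is of the moment at which its call begins. camera_params takes no time and is no camera call.
A pose or a line that the arm cannot do raises MotionError and nothing moves.
- sign_off(): hands the job in, once; it reports no verdict.
Trained networks look in the newest picture that a camera, given by its name, has taken for a name from the list of things; names that differ only in an ending like _2 or _b are one class to them, and where a whole thing is asked for, a point or a joint stands for the part that bears it (a point fixed in the world has none). Each returns a list of dicts, best first, with "confidence" (0 to 1); they miss things now and then, are a little off and sometimes report something else, mostly with a low value. They report only what shows in the picture. A call takes as long as a camera call. They do not tell look-alikes from the thing itself.
- look_for(camera, name): "at" ([column, row] in pixels, amid what is visible of it).
- tip_of(camera, name): "at" ([column, row] in pixels: a listed point, or the origin of a listed thing).
Readings, each from a call of its own:
- read_time_s(): time.
- read_qpos(): joint angles.
- read_joint_vel(): joint speeds.
- read_effort(): joint torques, N m.
- read_eef_pos(): TCP position.
- read_tcp_rot(): TCP orientation.
- read_ft_force(): force on the tool from outside, world axes, zero at the start.
- read_ft_torque(): the same for the moment, N m.
- read_finger_gap(): finger opening in m.
Only numpy, scipy, OpenCV 4.12 (cv2) and the standard library are available. Lean on these libraries where they do the work, as an engineer would, in place of code of your own. Each camera call takes 0.05 s, during which the arm holds its last target. There are 200 camera calls.

## Working session

There is one attempt and no reset: what is moved stays moved. The work goes in short steps, each a Python script; the robot and the scene stay as the last script left them, time stands still between calls to the robot, and variables do not carry over. Pictures are saved under pics/ and viewed, about 8 in all and at most 12, crops included, and the job is handed in when it is done.

```bash
mkdir -p pics
python3 - <<'E'
from bench import *
import cv2,numpy as np
for c in("side","top"):
    im=read_camera(c); cv2.imwrite(f"pics/{c}0.png",im[:,:,::-1])
    P=camera_params(c); print(c,P["K"].tolist(),np.round(P["camera_from_world"],4).tolist())
    for n in("red_a_center","well_a"):
        for f in (tip_of,look_for):
            print(n,f.__name__,[(np.round(d["at"],1).tolist(),round(d["confidence"],2)) for d in f(c,n)])
print(read_time_s(),read_tcp_rot())
E
```

```text
side [[409.0685746315748, 0.0, 254.21209427659352], [0.0, 409.0685746315748, 193.60206181925042], [0.0, 0.0, 1.0]] [[-0.8012, -0.5984, -0.0076, 0.4555], [-0.4468, 0.6067, -0.6575, 0.2643], [0.398, -0.5234, -0.7534, 0.5919], [0.0, 0.0, 0.0, 1.0]]
red_a_center call [([202.7, 198.1], 0.58), ([213.0, 251.0], 0.5)]
red_a_center call [([211.7, 251.1], 0.87), ([204.3, 198.5], 0.63)]
well_a call [([356.9, 165.6], 0.77)]
well_a call [([325.0, 166.5], 0.59)]
top [[418.0194381133512, 0.0, 253.35937650792343], [0.0, 418.0194381133512, 198.0008298843453], [0.0, 0.0, 1.0]] [[0.0033, -1.0, -0.0079, 0.0218], [-0.9842, -0.0018, -0.1768, 0.554], [0.1768, 0.0084, -0.9842, 0.8406], [0.0, 0.0, 0.0, 1.0]]
red_a_center call [([194.5, 204.6], 0.64)]
red_a_center call [([192.6, 203.6], 0.75), ([219.7, 170.8], 0.68)]
well_a call [([323.3, 198.9], 0.94), ([350.2, 247.8], 0.64), ([145.6, 159.9], 0.18)]
well_a call [([338.0, 223.8], 0.9)]
0.5 [ 1.84821646e-01  9.82772078e-01 -3.69206595e-05  1.66536760e-07]
```

View pics/top0.png

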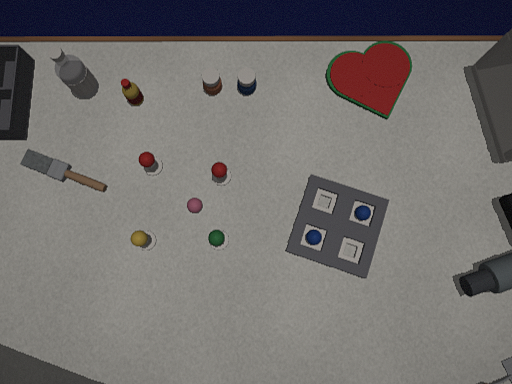

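View pics/side0.png

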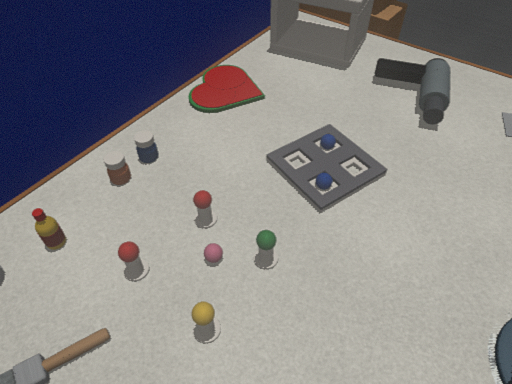

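The top view shows red beads at about (147,160) and (219,170), pink at (194,205), green at (216,238) and yellow at (139,239). The empty wells are at about (324,201) and (350,250), with blue beads at (362,213) and (313,237). The side view agrees: reds at (203,200) and (128,252), with pink lying low at (213,253). Next I'll triangulate the beads and get the wells from the blue pair.

```bash
cat > h.py <<'E'
from bench import *
import cv2,numpy as np
from scipy.spatial.transform import Rotation as R
def P(c):
    p=camera_params(c); return p["K"]@np.array(p["camera_from_world"])[:3]
def blobs(im,col):
    h,s,v=cv2.split(cv2.cvtColor(im,cv2.COLOR_RGB2HSV))
    m={"red":((h<6)|(h>174))&(s>170)&(v>60),"pink":((h<8)|(h>165))&(s>70)&(s<150)&(v>90),
       "blue":(h>105)&(h<125)&(s>150)&(v>60),"green":(h>50)&(h<80)&(s>120)&(v>40),"yellow":(h>18)&(h<32)&(s>120)&(v>80)}[col]
    n,_,st,ce=cv2.connectedComponentsWithStats(m.astype(np.uint8))
    return [c for i,c in enumerate(ce) if i and 90<st[i,4]<700 and max(st[i,2:4])<28]
def locate(T,S,col,zr):
    out=[]
    for a in blobs(T,col):
        for b in blobs(S,col):
            X=cv2.triangulatePoints(P("top"),P("side"),a,b).ravel(); X=X[:3]/X[3]
            q=[P(c)@np.r_[X,1] for c in("top","side")]
            e=max(np.linalg.norm(q[0][:2]/q[0][2]-a),np.linalg.norm(q[1][:2]/q[1][2]-b))
            if e<4 and zr[0]<X[2]<zr[1]: out.append((X,e,a,b))
    return out
def quat(d):  # tool down, jaws along d (xy)
    y=np.r_[d[:2],0]/np.linalg.norm(d[:2]); z=np.array([0,0,-1.]); return R.from_matrix(np.c_[np.cross(y,z),y,z]).as_quat()
E
python3 - <<'E'
from h import *
T,S=[cv2.imread(f"pics/{c}0.png")[:,:,::-1].copy() for c in("top","side")]
for c in("red","pink","blue","green","yellow"):
    for X,e,a,b in locate(T,S,c,(-.02,.12)): print(c,X.round(4),round(e,2),a.round(1),b.round(1))
B=[x[0] for x in locate(T,S,"blue",(0,.05))]
if len(B)==2:
    m=(B[0]+B[1])/2;d=(B[0]-B[1])/2;n=np.array([-d[1],d[0],0]);print(2*np.linalg.norm(d))
    for s in(1,-1):
        w=m+s*n;w[2]=.018
        print("well",w.round(4),[((q:=P(c)@np.r_[w,1])[:2]/q[2]).round(1) for c in("top","side")])
E
```

```text
pink [0.5446 0.1536 0.0205] 0.23 [194.  204.3] [212.6 251.4]
yellow [0.7993 0.3001 0.0486] 0.2 [130.2  90.2] [ 45.7 226.3]
yellow [0.4673 0.2604 0.0628] 0.16 [138.4 238. ] [202.3 312. ]
```

Run:
```python
from h import *
T,S=[cv2.imread(f"pics/{c}0.png")[:,:,::-1].copy() for c in("top","side")]
for im,p in((T,[(219,170),(147,160),(362,213),(313,237),(216,238)]),(S,[(203,200),(128,252),(328,142),(323,181),(266,240)])):
    h=cv2.cvtColor(im,cv2.COLOR_RGB2HSV); print([[h[v+k,u].tolist() for k in(-5,-3,0,4)] for u,v in p])
```

```text
[[[1, 183, 114], [0, 179, 121], [1, 175, 125], [1, 183, 99]], [[0, 181, 113], [1, 183, 117], [0, 177, 114], [1, 182, 91]], [[110, 179, 84], [111, 170, 90], [111, 158, 95], [111, 182, 77]], [[111, 165, 85], [110, 186, 89], [109, 181, 96], [110, 173, 81]], [[67, 132, 81], [66, 133, 88], [66, 129, 95], [67, 132, 77]]]
[[[1, 145, 162], [1, 136, 156], [2, 137, 140], [1, 108, 111]], [[1, 144, 163], [1, 143, 159], [2, 137, 147], [2, 126, 123]], [[113, 121, 129], [113, 123, 124], [112, 112, 107], [113, 72, 81]], [[112, 139, 121], [111, 135, 119], [110, 119, 111], [112, 94, 87]], [[64, 99, 129], [65, 102, 127], [66, 91, 115], [62, 77, 96]]]
```

```bash
python3 - <<'E'
s=open('h.py').read()
i=s.index('    m={');j=s.index('    n,_,st')
s=s[:i]+'''    m={"red":((h<8)|(h>172))&(s>85)&(v>40),"blue":(h>104)&(h<122)&(s>65)&(v>35),"green":(h>50)&(h<80)&(s>60)&(v>40),
       "yellow":(h>18)&(h<32)&(s>120)&(v>80)}[col]
'''+s[j:]
open('h.py','w').write(s)
E
cat > m.py <<'E'
from h import *
def measure(T,S):
    for c in("red","blue","green","yellow"):
        for X,e,a,b in locate(T,S,c,(-.02,.12)): print(c,X.round(4),round(e,2),a.round(1),b.round(1))
    B=[x[0] for x in locate(T,S,"blue",(0,.04))]
    if len(B)==2:
        m=(B[0]+B[1])/2;d=(B[0]-B[1])/2;n=np.array([-d[1],d[0],0]);print(2*np.linalg.norm(d))
        for s in(1,-1):
            w=m+s*n;w[2]=.018
            print("well",w.round(4),[((q:=P(c)@np.r_[w,1])[:2]/q[2]).round(1) for c in("top","side")])
if __name__=="__main__": measure(*[cv2.imread(f"pics/{c}0.png")[:,:,::-1].copy() for c in("top","side")])
E
python3 m.py
```

```text
red [0.6362 0.2531 0.0605] 0.13 [146.2 159.2] [127.7 251.1]
red [0.6132 0.0969 0.0608] 0.04 [218.8 169.6] [202.1 198.6]
blue [ 0.527  -0.2137  0.0242] 0.01 [362.5 212.4] [327.8 140.3]
blue [ 0.4739 -0.1058  0.0235] 0.01 [313.2 236.8] [323.7 180.1]
green [0.469  0.1002 0.0629] 0.19 [215.9 237.4] [265.7 238.2]
yellow [0.7993 0.3001 0.0486] 0.2 [130.2  90.2] [ 45.7 226.3]
yellow [0.4673 0.2604 0.0628] 0.16 [138.4 238. ] [202.3 312. ]
0.12026464052414668
well [ 0.5544 -0.1332  0.018 ] [array([324.6, 200.4]), array([297. , 157.8])]
well [ 0.4465 -0.1864  0.018 ] [array([350.6, 249.8]), array([354.4, 164.8])]
```

```bash
cat > pick.py <<'E'
from h import *
W=np.array([[.5544,-.1332],[.4465,-.1864]]); d=W[0]-W[1]
def orient(xy):
    c=[(np.abs(j-np.array(read_qpos())).max(),s) for s in(1,-1) if (j:=inverse_kinematics([*xy,.18],quat(s*d))) is not None]
    print("ik",c); return quat(min(c)[1]*d)
def pick(xy):
    q=orient(xy); move_gripper(.062,30)
    move_ptp([*xy,.17],q); movel([*xy,.058],speed=.12)
    move_gripper(.0,30); print("gap",read_finger_gap(),"t",read_time_s(),np.round(read_ft_force(),1))
    movel([*xy,.17],speed=.15); print("gap after lift",read_finger_gap())
E
python3 - <<'E'
from pick import *
pick([.6132,.0969])
for c in("top","side"): cv2.imwrite(f"pics/{c}1.png",read_camera(c)[:,:,::-1])
a=cv2.imread("pics/top1.png")[80:300,100:400];b=cv2.imread("pics/side1.png")[60:280,80:380]
cv2.imwrite("pics/v1.png",np.hstack([a,b])); print(read_eef_pos(),read_time_s())
E
```

```text
ik [(np.float64(0.6108974793684949), 1), (np.float64(2.1966297915724695), -1)]
gap 0.00026667575574151057 t 4.825 [-3.4  0.4 15.6]
gap after lift -0.0003339946196659089
[0.61191154 0.09683286 0.16828644] 5.825
```

View pics/v1.png

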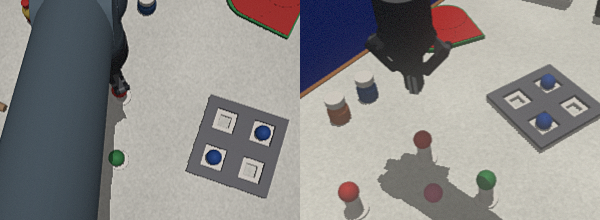

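The grasp missed: the gripper closed to a gap of 0 and the red bead is still on its stand at about (203,200) in the side view. I'll check where the TCP projects against the visible fingers, and whether the bead moved.

Run:
```python
from h import *
p=np.array(read_eef_pos());print(p,R.from_quat(read_tcp_rot()).as_matrix().round(3).tolist(),np.round(read_ft_force(),1))
T,S=[cv2.imread(f"pics/{c}1.png") for c in("top","side")]
print(blobs(T[:,:,::-1].copy(),"red"),blobs(S[:,:,::-1].copy(),"red"))
for c,im in(("top",T),("side",S)):
    for dz,col in((0,(0,255,0)),(-.019,(0,255,255))):
        q=P(c)@np.r_[p[:2],p[2]+dz,1];u=q[:2]/q[2];print(c,dz,u);cv2.circle(im,tuple(np.round(u).astype(int)),1,col,-1)
cv2.imwrite("pics/v2.png",np.hstack([cv2.resize(T[120:220,170:270],None,fx=4,fy=4),cv2.resize(S[110:210,150:250],None,fx=4,fy=4)]))
```

```text
[0.61191154 0.09683286 0.16828644] [[-0.442, 0.897, -0.003], [0.897, 0.442, -0.001], [0.001, -0.003, -1.0]] [-0.1  0.1  0.4]
[] [array([202.06363636, 199.27727273]), array([ 38.33333333, 214.26984127]), array([127.88178914, 251.15974441])]
top 0 [213.69930068 156.27921208]
top -0.019 [214.70163809 159.00095025]
side 0 [195.81086641 155.65711431]
side -0.019 [197.14244138 164.06546372]
```

View pics/v2.png

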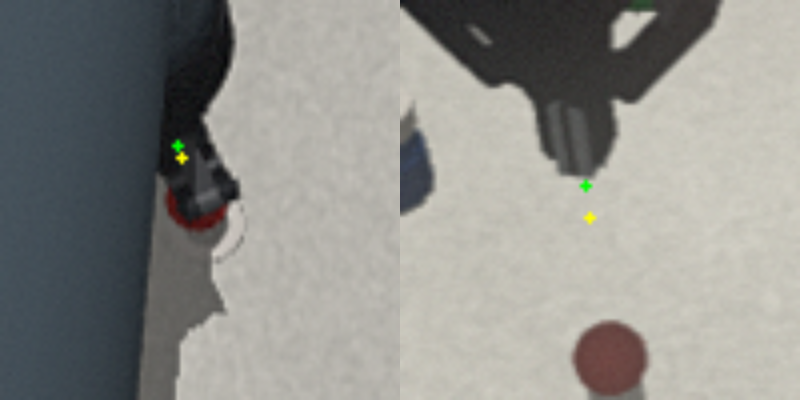

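Run:
```python
from h import *
for a,b in(((222,167.5),(193.8,153)),((220,165),(193.8,152))):
    X=cv2.triangulatePoints(P("top"),P("side"),np.array(a,float),np.array(b,float)).ravel(); X=X[:3]/X[3]
    q=[P(c)@np.r_[X,1] for c in("top","side")]; print(X,[x[:2]/x[2] for x in q])
print(read_qpos(),inverse_kinematics(read_eef_pos(),read_tcp_rot()))
```

```text
[0.60278417 0.08921819 0.16951916] [array([217.60675904, 160.82371534]), array([203.13870499, 154.78285104])]
[0.60436325 0.0910841  0.17278483] [array([216.45912127, 159.53725566]), array([201.41584136, 153.54109176])]
[-0.68478439  0.42153607  0.58226967  1.74146607 -0.26040112  1.05979781
  0.44473598] [-0.68494974  0.42157874  0.58248901  1.74147366 -0.26051308  1.05981288
  0.44482754]
```

The side view puts the fingertips about 25 mm higher than the reported TCP implies, which fits the jaws closing over the top of the bead. I'll check this by touching the bare table with closed fingers, which gives z. The side camera ray at contact then gives xy.

Run:
```python
from pick import *
xy=[.685,.165]; q=read_tcp_rot()
move_ptp([*xy,.10],q); f0=np.array(read_ft_force())
movel([*xy,.045],speed=.1); z=.045
while z>-.012:
    f=np.array(read_ft_force())-f0
    if abs(f[2])>4: break
    z-=.003; movel([*xy,z],speed=.06)
p=np.array(read_eef_pos()); print("cmd z",z,"eef",p,"f",f.round(1),read_finger_gap(),read_time_s())
S=read_camera("side");T=read_camera("top")
S=S[:,:,::-1].copy();T=T[:,:,::-1].copy();cv2.imwrite("pics/side2.png",S);cv2.imwrite("pics/top2.png",T)
u=[]
for c in("side","top"):
    k=P(c)@np.r_[p[:2],p[2]-.019,1];u.append(k[:2]/k[2])
print("expected tip px",u); c=np.round(u[0]).astype(int); cv2.circle(S,tuple(c),1,(0,255,255),-1)
k=P("side")@np.r_[p[:2],0,1]; print("px of (eef xy,0)",k[:2]/k[2],"crop origin",c-50)
cv2.imwrite("pics/v3.png",cv2.resize(S[c[1]-50:c[1]+50,c[0]-50:c[0]+50],None,fx=6,fy=6,interpolation=cv2.INTER_CUBIC))
```

```text
cmd z -0.012000000000000007 eef [ 0.68517872  0.16505726 -0.01196514] f [-0.8  0.7 -1.2] -3.196068388777533e-06 11.8333
expected tip px [array([156.25895743, 233.72080253]), array([194.12759738, 149.51224661])]
px of (eef xy,0) [153.19859485 224.22261653] crop origin [106 184]
```

View pics/v3.png

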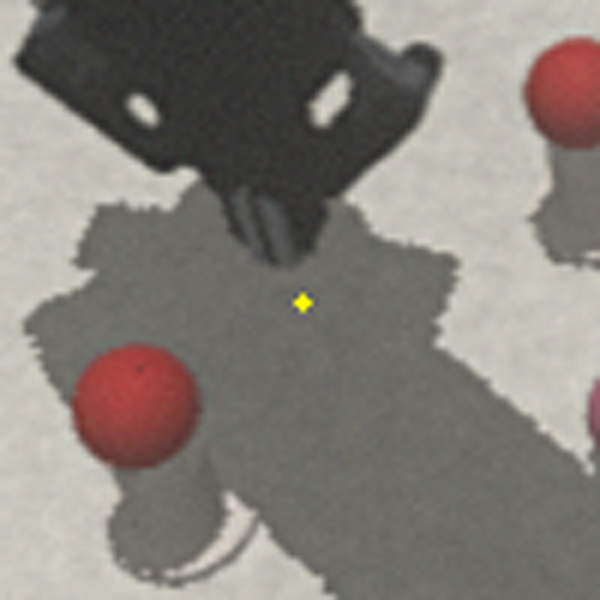

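No contact yet at nominal z = -0.012, so the arm really is well above its reported height. I'll keep going down in small steps until it touches.

Run:
```python
from pick import *
xy=[.685,.165]; z=-.012; f0=np.array(read_ft_force())
while z>-.05:
    z-=.002
    try: movel([*xy,z],speed=.06)
    except MotionError as e: print(e); break
    f=np.array(read_ft_force())-f0
    if abs(f[2])>4: break
p=np.array(read_eef_pos()); print("cmd z",z,"eef",p,"f",f.round(1),read_time_s(),np.round(read_qpos(),3))
S=read_camera("side")[:,:,::-1].copy();cv2.imwrite("pics/side3.png",S)
cv2.imwrite("pics/v4.png",cv2.resize(S[190:270,120:200],None,fx=7,fy=7,interpolation=cv2.INTER_CUBIC))
```

```text
cmd z -0.014 eef [ 0.68514874  0.16502195 -0.01203602] f [-4.  -0.3  7.8] 12.1833 [-0.621  0.789  0.463  1.591 -0.43   0.868  0.464]
```

View pics/v4.png

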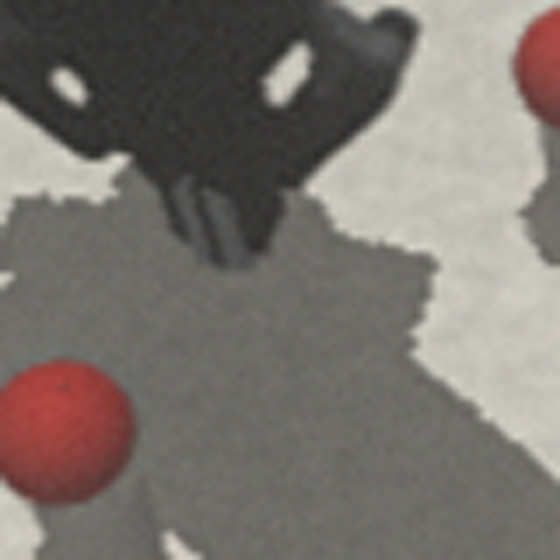

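Contact came at reported z = -0.012, so the true TCP is 31 mm higher than reported. The earlier picture shows the same offset. The xy agrees: tip pixel (153,228) against a predicted (153,224), and the difference is the near pad edge. I'll apply the z correction and grasp again.

```bash
sed -i 's/^def pick/OFF=.031\ndef pick/; s/,\.17\],q)/,.17-OFF],q)/; s/,\.058\]/,.056-OFF]/; s/,\.17\],speed=.15/,.17-OFF],speed=.15/' pick.py
python3 - <<'E'
from pick import *
p=read_eef_pos(); movel([p[0],p[1],.14],speed=.2)
pick([.6132,.0969])
print(read_eef_pos(),read_time_s())
S=read_camera("side")[:,:,::-1].copy();cv2.imwrite("pics/side4.png",S);print(blobs(S[:,:,::-1].copy(),"red"))
E
```

```text
ik [(np.float64(0.20005263843043303), 1), (np.float64(2.650345977284362), -1)]
gap 0.032290654635583615 t 15.7167 [ 1.  -0.2  2.8]
gap after lift 0.032532122492009305
[0.61208906 0.09690231 0.13782359] 16.625
[array([195.02112676, 154.58450704]), array([ 38.24603175, 214.21428571]), array([127.8658147 , 251.13099042])]
```

It's held: the gap is 32 mm, and the bead at side pixel (195,155) matches the corrected TCP projection of (196,156). Now I'll carry it to the first well.

```bash
cat >> pick.py <<'E'
def place(xy):
    q=orient(xy); move_ptp([*xy,.14-OFF],q)
    movel([*xy,.06-OFF],speed=.15); pause(.2); print("gap",read_finger_gap())
    T,S=read_camera("top"),read_camera("side"); p=np.array(read_eef_pos()); print("eef",p)
    print("bead px side",[b.round(1) for b in blobs(S,"red")],"exp",((k:=P("side")@np.r_[p[:2],p[2]+OFF,1])[:2]/k[2]).round(1))
    f0=np.array(read_ft_force()); z=.06
    while z>.041:
        z-=.004; movel([*xy,z-OFF],speed=.05); f=np.array(read_ft_force())-f0
        if abs(f[2])>3: print("contact"); break
    print("z",z,f.round(1)); move_gripper(.062); movel([*xy,.14-OFF],speed=.15); print("t",read_time_s())
E
python3 - <<'E'
from pick import *
place(W[0])
cv2.imwrite("pics/side5.png",read_camera("side")[:,:,::-1]);cv2.imwrite("pics/top5.png",read_camera("top")[:,:,::-1])
a=cv2.imread("pics/top5.png")[150:300,270:420];b=cv2.imread("pics/side5.png")[100:250,250:400]
cv2.imwrite("pics/v5.png",cv2.resize(np.hstack([a,b]),None,fx=2.5,fy=2.5))
E
```

```text
ik [(np.float64(0.3586905840053374), 1), (np.float64(2.359184389645341), -1)]
gap 0.032029141824539996
eef [ 0.55521474 -0.13334048  0.02996848]
bead px side [array([298.5, 142. ]), array([ 38.3, 214.3]), array([127.9, 251.1]), array([212.7, 249.2])] exp [298.2 142.4]
z 0.03999999999999998 [0.2 0.8 0.6]
t 21.075
```

View pics/v5.png

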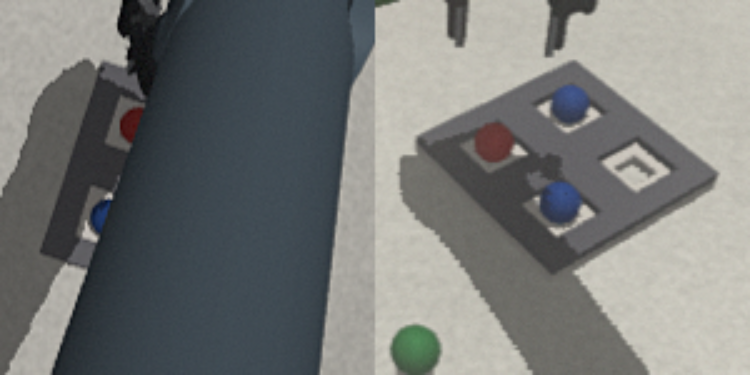

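The first red bead sits in the upper-left well, at about (297,157) in the full side view. The other well is empty at about (354,166). Now the second bead.

Run:
```python
from pick import *
pick([.6362,.2531])
if read_finger_gap()>.028: place(W[1])
p=read_eef_pos(); move_ptp([.45,.3,.2],read_tcp_rot()); pause(.3)
S,T=read_camera("side"),read_camera("top"); print(read_time_s())
cv2.imwrite("pics/side6.png",S[:,:,::-1]);cv2.imwrite("pics/top6.png",T[:,:,::-1])
for c in("red","blue"):
    for X,e,a,b in locate(T,S,c,(-.02,.12)): print(c,X.round(4),round(e,2),a.round(1),b.round(1))
cv2.imwrite("pics/v6.png",np.hstack([cv2.resize(T[150:300,270:420,::-1],None,fx=2.5,fy=2.5),cv2.resize(S[100:250,250:400,::-1],None,fx=2.5,fy=2.5)]))
```

```text
ik [(np.float64(0.6204079977661816), 1), (np.float64(1.8571457320480171), -1)]
gap 0.03205956543042595 t 24.3333 [-0.2 -0.1  3.5]
gap after lift 0.03231932771012133
ik [(np.float64(0.6374594356893184), 1), (np.float64(2.2193972416418424), -1)]
gap 0.03235254029000781
eef [ 0.44727678 -0.18652455  0.02980032]
bead px side [array([358.3, 149.2]), array([297.3, 156.1]), array([ 38.3, 214.2])] exp [357.9 149.4]
z 0.03999999999999998 [ 0.5 -0.6 -0.6]
t 30.4417
32.6417
red [ 0.5544 -0.1333  0.0229] 0.04 [325. 200.] [297.3 156.1]
red [ 0.4469 -0.1868  0.022 ] 0.04 [351.2 249.6] [354.7 163.2]
blue [ 0.527  -0.2136  0.0241] 0.04 [362.4 212.4] [327.8 140.3]
blue [ 0.4739 -0.1059  0.0235] 0.03 [313.3 236.8] [323.7 180. ]
```

View pics/v6.png

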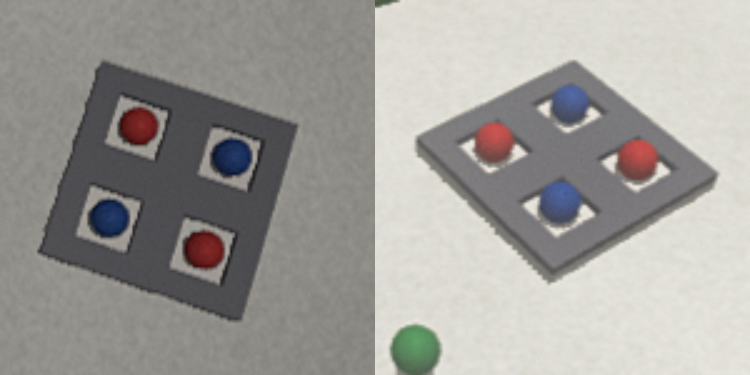

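Both red beads lie centred in their wells, at side-view pixels (297,156) and (355,163). They are at seated height and the blue beads haven't moved.

```bash
python3 -c "
from bench import *
print(read_eef_pos(),read_ft_force(),read_time_s());sign_off()"
```

```text
[0.45017473 0.2996852  0.19999095] [-0.66094739  0.44517039  0.37836241] 32.6417
the job is handed in; nothing more can be done
```

Both red beads are seated in the two empty wells, and I handed the job in at 32.6 s of the 45 s limit.

- **Problem on the way:** The first grasp missed because the arm's real height was about 31 mm above what it reported. That attempt pressed on the first bead with about 16 N but did not shift it. I confirmed the offset by touching the table with closed fingers and corrected for it. Both grasps after that held, with a finger gap of about 32 mm.
- **Last checks:** The cameras put the red beads at (0.554, -0.133) and (0.447, -0.187), within 1 mm of the well centres. They sit at the same height as the seated blue beads, to about 2 mm, and the blue beads have not moved. The gripper was clear of everything, with the wrist force near zero.
- **Not checked:** I took only one picture of both beads in place, so for the second bead stillness rests on that one look. The first bead's side-view position was the same in two pictures. The yellow, green and pink beads were not measured again at the end.

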